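# Pull the rocking tin out of service

### The job

One of the three small steel tins on the worktop has a bent bottom and stands with one end raised. Press down on the rim at its raised end until it rocks over onto its other end, then put that tin right way up in the grey reject tub, standing on its floor. Leave the two steady tins where they stand.

Things in the scene. Friction and masses are not known exactly. Their poses are not given: they have to be found in the camera images.
- tin_a: One of three like open rectangular steel tins, 110 mm long (its x), 56 mm wide (its y), 36 mm from floor underside to rim (its z), walls and floor 3 mm, about 150 g. Origin: centre of the underside of the floor. Sound tins stand level, origin at z = 0; the bent one leans, its x axis about 8 degrees above or below level. Grip from above across the width, at mid length.
- tin_b: Another of the three tins, as tin_a. The bent one, whichever it is, has a crease under its floor along the short middle line (its y), sticking out 8 mm: it see-saws end to end about it, origin about 8 mm up, rims of its ends about 36 and 52 mm above the worktop, and stays over on the end last pressed.
- tin_c: Another of the three tins, as tin_a. The bent one rocks over when its raised end is pressed with about 1 N on the rim, at the middle of that short side: the rim there sinks by about 16 mm, down to 36 mm above the worktop.
- tub: The reject tub: an open grey plastic tub fixed on the worktop, 190 mm (its x) by 220 mm (its y) outside, 50 mm high, walls 4 mm and floor 4 mm thick, a small loop handle on each short side, reaching 18 mm out. Origin: centre of its underside, on the worktop.

How it is judged:
By the outcome, as a careful person would: the job done as asked, in the order asked, and still so for the second after the job is handed in, with the robot touching nothing.
It also fails if it takes over 42 s, if anything falls off the work surface, if the arm or the gripper's body presses on something with over 40 N, if the wrist force passes 120 N, or if a joint passes its speed limit or range.

### The arm

A 7-joint arm with a two-finger parallel gripper is mounted at the origin on a cart in front of the work surface, level with it; the furniture and walls round the work are solid. World frame = base frame: x ahead of the robot, y to its left, z up, the work surface at z = 0. Lengths are in m, angles in rad, forces in N, time in s.
With the tool pointing down it reaches from about 0.425 to 0.925 m from the base axis. Payload 6.8 kg.
Tool frame: the origin (TCP) lies midway between the tips of the shut fingers; the grasp point (between the pads) lies 19 mm behind it; z points along the fingers, y is the direction in which the jaws open and shut (so a half turn about z gives the same grasp; the last joint's range is limited). The gripper opens to 85 mm and grips with 20 to 120 N. Pads are 22 mm wide; open, the fingers measure 114 mm over their backs; the gripper's body (76 mm by 85 mm) begins 54 mm behind the grasp point. The pads swing forward as they close: fully open they stand 13 mm farther back than shut.
Start: joints at [-1.316, 0.477, 0.022, 1.555, -0.011, 1.109, -0.083], TCP at [0.24, 0.631, 0.231] pointing down, gripper open.
Joint ranges: [-2.96, 2.96], [-0.34, 2.1], [-1.41, 1.46], [0.24, 2.44], [-1.37, 4.51], [0.17, 1.92], [-2.96, 2.96]. Speed limits (rad/s): [2.39, 2.39, 3.14, 3.14, 3.14, 3.14, 3.14].

### API

Orientations are given as a unit quaternion [w, x, y, z].
In Python, from station import readout, eyes, ticket gives the robot as it stands. The module is installed in compiled form; this text tells all that it offers.
- The arm moves only by the shell command python3 -m crank 'ROWS' [FORCE]. ROWS is JSON, a list of rows, each an object of numbers: "jaw": the opening in per cent of the stroke, from 0 (shut) to 100 (fully open); "x", "y", "z": the shift along the tool's x, y, z in mm; "ax", "ay", "az": the turn, a rotation vector about the tool's x, y, z in degrees. In form: [{"jaw": .., "x": .., "y": .., "z": .., "ax": .., "ay": .., "az": ..}, ...]. A call has 1 to 12 rows; each row shifts and turns the commanded pose from where the row before left it, along the tool's axes as they then stand; what a row does not reach is not made up. A row lasts 1/8 s, in which the tool goes at most 62.5 mm and 10.7 degrees, less where a joint would pass 70% of its speed; a pose out of reach is approached as far as the arm can. A call with a gripper value outside its range is refused whole. The fingers move at their own pace and stop on an object; FORCE is the grip in N (left out, the last holds). Time passes only in rows, so rows that do not move let the fingers close. It gives the time, the measured TCP pose, the force and the opening at its end, in the units of the state.
- readout.get_obs(): the state, without advancing time (a new reading comes with each control period).
- eyes.read_camera(name): name is "scene" or "side" or "wrist"; returns (picture, depth): 420x560x3 uint8, red, green, blue; 420x560 float32, m along the optical axis (not along the pixel's ray), 0 where there is no reading.
- eyes.calibration(name): a dict with "fx", "fy", "cx", "cy" (pixels), "k1" (the pictures are not rectified: a ray, as slopes to the right and down, at radius r is drawn at 1 + k1 r^2 times it, then the intrinsics apply), "R" (3x3) and "t" (3): a world point X has camera coordinates R X + t. Camera axes: x right, y down, z forward; pixel columns grow to the right and rows downward; lengths in m; the calibration is good to about 2 mm. A picture is of the moment at which its call begins: read the wrist's pose just before it. calibration takes no time and is no camera call; for the wrist camera it gives the pose at the moment of the call.
- ticket.hand_in(): hands the job in, once; it reports no verdict.
The state is a dict: "t": time; "q": joint angles; "joint_vel": joint speeds; "joint_torque": joint torques, N m; "eef_pos": TCP position; "tool_rot": TCP orientation; "contact_force": force on the tool from outside, world axes, zero at the start; "torque": the same for the moment, N m; "gripper_width": opening from 0.0 (shut) to 1.0 (fully open).
Only numpy, scipy, OpenCV 4.12 (cv2) and the standard library are available. Lean on these libraries where they do the work, as an engineer would, in place of code of your own. Each camera call takes 0.05 s, during which the arm holds its last target. There are 200 camera calls.

## Working session

There is one attempt and no reset: what is moved stays moved. The work goes in short steps, Python scripts to look and compute and a shell command to move; the robot and the scene stay as the last step left them, time stands still between calls to the robot, and variables do not carry over. Pictures are saved under pics/ and viewed, about 8 in all and at most 12, crops included, and the job is handed in when it is done.

```bash
mkdir -p pics; cat > h.py <<'E'
import numpy as np, cv2
from station import readout, eyes, ticket
def snap(n,f):
    c=eyes.calibration(n); p,d=eyes.read_camera(n); cv2.imwrite(f'pics/{f}.png',p[:,:,::-1]); np.savez(f'pics/{f}.npz',p=p,d=d,**c); return p,d,c
def load(f):
    z=np.load(f'pics/{f}.npz'); return z['p'],z['d'],z
def rays(c,uv):
    uv=np.asarray(uv,float).reshape(-1,2)
    s=(uv-[c['cx'],c['cy']])/[c['fx'],c['fy']]; u=s.copy()
    for _ in range(20): u=s/(1+c['k1']*(u**2).sum(1,keepdims=True))
    return np.c_[u,np.ones(len(u))]
def pts(c,uv,depth):  # world points from depth
    return (rays(c,uv)*np.asarray(depth).reshape(-1,1)-c['t'])@c['R']
def plane(c,uv,z):
    o=-c['R'].T@c['t']; d=rays(c,uv)@c['R']; return o+d*((z-o[2])/d[:,2:])
E
python3 - <<'E'
from h import *
o=readout.get_obs(); print({k:np.round(v,3) for k,v in o.items()})
a=[snap(n,n+'0') for n in('scene','side','wrist')]
for n,(p,d,c) in zip(('scene','side','wrist'),a): print(n,-c['R'].T@c['t'],c['R'][2])
cv2.imwrite('pics/m.png',cv2.resize(np.hstack([a[1][0],a[2][0]])[:,:,::-1],(800,300)))
E
```

```text
{'t': np.float64(0.0), 'q': array([-1.316,  0.478,  0.022,  1.557, -0.011,  1.109, -0.083]), 'joint_vel': array([-0.001, -0.   , -0.002, -0.   ,  0.   , -0.001, -0.001]), 'joint_torque': array([-0.0000e+00, -5.9645e+01,  1.6080e+00, -2.8119e+01,  1.2000e-02,
        9.0000e-03, -0.0000e+00]), 'eef_pos': array([0.239, 0.63 , 0.23 ]), 'tool_rot': array([-0.   ,  0.18 ,  0.984, -0.001]), 'contact_force': array([-0.064,  0.103,  0.906]), 'torque': array([-0.012, -0.027,  0.017]), 'gripper_width': np.float64(1.0)}
scene [-0.10033254 -0.41552456  0.76108219] [ 0.54112853  0.5307739  -0.65227217]
side [ 0.04745107 -0.50263229  0.49622539] [ 0.50764018  0.71705274 -0.47763669]
wrist [0.17580893 0.65561251 0.37271456] [ 0.25129264 -0.09736147 -0.96300195]
```

View pics/scene0.png

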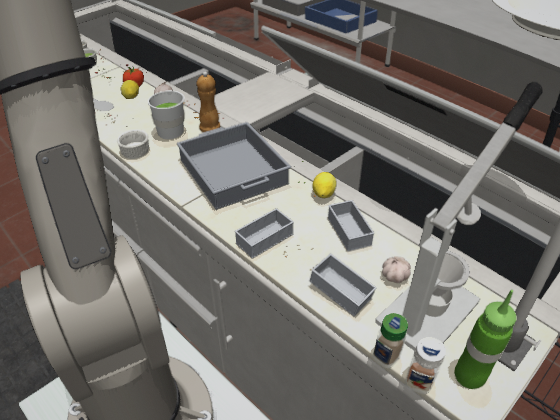

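View pics/m.png

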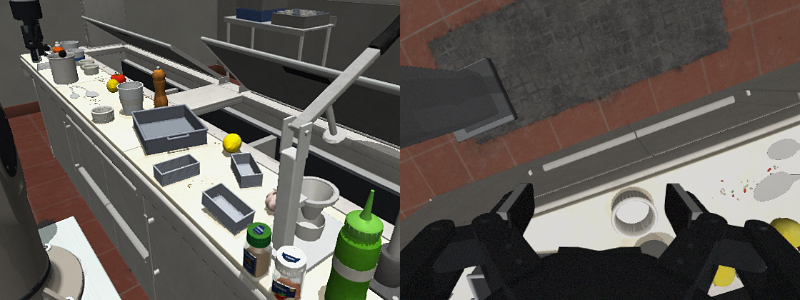

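The scene view shows tins at about (265,232), (350,225) and (342,285), and the tub at (232,163). Next I measure the rim heights from depth.

```bash
python3 - <<'E'
from h import *
for f,boxes in (('scene0',dict(A=(230,205,300,258),B=(322,196,378,252),C=(305,252,380,315),T=(170,118,295,210))),
                ('side0',dict(A=(212,210,285,262),B=(318,210,370,266),C=(278,254,362,330),T=(182,144,296,214)))):
  p,d,c=load(f)
  vis=p.copy()
  for k,(u0,v0,u1,v1) in boxes.items():
    vv,uu=np.mgrid[v0:v1,u0:u1]; uv=np.c_[uu.ravel(),vv.ravel()]
    X=pts(c,uv,d[v0:v1,u0:u1]); col=p[v0:v1,u0:u1].reshape(-1,3).astype(int)
    ok=(d[v0:v1,u0:u1].ravel()>0)
    tbl=ok&(abs(X[:,2])<.004)&(col.min(1)>170)
    hi=ok&(X[:,2]>.012)&(X[:,2]<.07)&(col.max(1)-col.min(1)<40)&(col.max(1)<200)
    # biggest component
    m=np.zeros(d.shape,np.uint8); m[uv[hi,1],uv[hi,0]]=1
    n,l,s,_=cv2.connectedComponentsWithStats(m); b=1+s[1:,4].argmax(); hi&=(l[uv[:,1],uv[:,0]]==b)
    H=X[hi]; r=cv2.minAreaRect((H[:,:2]*1000).astype(np.float32))
    print(f,k,'table z',np.median(X[tbl,2]).round(4),'n',hi.sum(),'rect mm',np.round(r[0],1),np.round(r[1],1),round(r[2],1),'zmax',np.percentile(H[:,2],[50,90,98]).round(4))
    a=np.deg2rad(r[2]); ax=np.array([np.cos(a),np.sin(a)]); 
    L=r[1][0]
    if r[1][1]>L: ax=np.array([-ax[1],ax[0]]); L=r[1][1]
    s=(H[:,:2]*1000-r[0])@ax
    print('   axis deg',np.rad2deg(np.arctan2(ax[1],ax[0])).round(1),'end tops',[(round(e),np.percentile(H[(s>e-6)&(s<e+6),2],97).round(4)) for e in np.linspace(-L/2+4,L/2-4,5)])
pa=load('scene0')[0][190:320,220:385]; pb=load('side0')[0][200:330,205:370]
cv2.imwrite('pics/z.png',cv2.resize(np.hstack([pa,pb]),(792,312),interpolation=cv2.INTER_CUBIC)[:,:,::-1])
E
```

```text
scene0 A table z 0.0002 n 1064 rect mm [419.2 156.9] [ 61.5 113.9] 86.3 zmax [0.0269 0.0375 0.0392]
   axis deg 176.3 end tops [(-53, np.float64(0.0389)), (-26, np.float64(0.0381)), (0, np.float64(0.0384)), (26, np.float64(0.0386)), (53, np.float64(0.0389))]
scene0 B table z 0.0002 n 886 rect mm [564.  47.] [115.5  57.5] 63.5 zmax [0.0273 0.0375 0.0389]
   axis deg 63.5 end tops [(-54, np.float64(0.0385)), (-27, np.float64(0.0387)), (0, np.float64(0.0386)), (27, np.float64(0.0381)), (54, np.float64(0.0382))]
scene0 C table z 0.0001 n 1711 rect mm [420.7 -52.7] [ 59.5 113.2] 3.2 zmax [0.0289 0.0461 0.0527]
   axis deg 93.2 end tops [(-53, np.float64(0.0397)), (-26, np.float64(0.0418)), (0, np.float64(0.0468)), (26, np.float64(0.0489)), (53, np.float64(0.0538))]
scene0 T table z 0.0001 n 3227 rect mm [530.1 407.4] [311.3 199.2] 75.7 zmax [0.0376 0.0536 0.0555]
   axis deg 75.7 end tops [(-152, np.float64(0.0524)), (-76, np.float64(0.0552)), (0, np.float64(0.0558)), (76, np.float64(0.0547)), (152, np.float64(0.0132))]
side0 A table z 0.003 n 1497 rect mm [420.1 155.6] [ 59.9 111.7] 85.6
[... 780 characters left out ...]
0556 0.0575]Traceback (most recent call last):
  File "<stdin>", line 21, in <module>
    return _quantile_unchecked(
        a, q, axis, out, overwrite_input, method, keepdims, weights)
    return _ureduce(a,
                    func=_quantile_ureduce_func,
    ...<5 lines>...
                    overwrite_input=overwrite_input,
                    method=method)
    r = func(a, **kwargs)
    result = _quantile(arr,
                       quantiles=q,
    ...<2 lines>...
                       out=out,
                       weights=wgt)
    slices_having_nans = np.isnan(arr[-1, ...])
                                  ~~~^^^^^^^^^
IndexError: index -1 is out of bounds for axis 0 with size 0
```

```bash
python3 - <<'E'
from h import *
from scipy.spatial.transform import Rotation as Ro
for f,(u0,v0,u1,v1) in (('scene0',(165,110,300,212)),('side0',(175,140,300,222))):
    p,d,c=load(f); vv,uu=np.mgrid[v0:v1,u0:u1]; uv=np.c_[uu.ravel(),vv.ravel()]
    X=pts(c,uv,d[v0:v1,u0:u1]); hi=(d[v0:v1,u0:u1].ravel()>0)&(X[:,2]>.046)&(X[:,2]<.062)
    col=p[v0:v1,u0:u1].reshape(-1,3).astype(int); hi&=(col.max(1)<170)&(col.max(1)-col.min(1)<35)
    m=np.zeros(d.shape,np.uint8); m[uv[hi,1],uv[hi,0]]=1; m2=cv2.dilate(m,np.ones((3,3)))
    n,l,s,_=cv2.connectedComponentsWithStats(m2); b=1+s[1:,4].argmax(); k=hi&(l[uv[:,1],uv[:,0]]==b)
    H=X[k]; r=cv2.minAreaRect((H[:,:2]*1000).astype(np.float32)); print(f,np.round(r[0],1),np.round(r[1],1),r[2],cv2.boxPoints(r).round().tolist(),np.median(H[:,2]))
o=readout.get_obs(); q=o['tool_rot']; R=Ro.from_quat(q,scalar_first=True).as_matrix(); print(R.round(3))
pa=load('scene0')[0][190:320,220:385]; pb=load('side0')[0][200:330,205:370]
cv2.imwrite('pics/z.png',cv2.resize(np.hstack([pa,pb]),(792,312),interpolation=cv2.INTER_CUBIC)[:,:,::-1])
E
```

```text
scene0 [523.4 381.4] [257.6 197.8] 74.95660400390625 [[394.0, 283.0], [585.0, 231.0], [652.0, 480.0], [461.0, 531.0]] 0.05178629015631237
side0 [525.3 381.5] [257.  197.2] 75.35919952392578 [[397.0, 282.0], [588.0, 232.0], [653.0, 481.0], [462.0, 531.0]] 0.05267055184262575
[[-0.935  0.355 -0.   ]
 [ 0.355  0.935 -0.001]
 [-0.    -0.001 -1.   ]]
```

View pics/z.png

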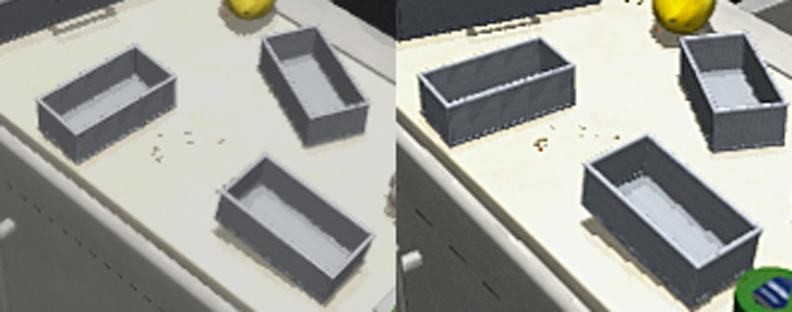

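C, at about (0.421,-0.053), is the bent tin and its +y end is raised. The tub is at (0.524,0.381) with its long axis at 75°. I shut the jaws, turn the tool, then travel.

```bash
python3 -m crank '[{"jaw":0,"az":9.5},{"az":9.5,"jaw":0},{"az":9.5,"jaw":0},{"az":9.5,"jaw":0},{"az":9.5,"jaw":0},{"az":9.5,"jaw":0},{"az":9,"jaw":0}]' 40
python3 - <<'E'
from h import *
p,d,c=load('scene0'); u0,v0,u1,v1=305,252,380,315
vv,uu=np.mgrid[v0:v1,u0:u1]; X=pts(c,np.c_[uu.ravel(),vv.ravel()],d[v0:v1,u0:u1])
h=X[(X[:,2]>.049)&(X[:,2]<.06)]; print(len(h),h[h[:,2]>.051].min(0),h[h[:,2]>.051].max(0),np.median(h[h[:,2]>.052],0))
o=readout.get_obs(); print(o['q'].round(2))
from scipy.spatial.transform import Rotation as Ro
R=Ro.from_quat(o['tool_rot'],scalar_first=True).as_matrix(); print(R.round(3),R.T@(np.array([.421,.002,.1])-o['eef_pos'])*1000)
E
```

```text
98 [ 0.38947445 -0.02101595  0.05103734] [0.44658812 0.0017923  0.05544254] [ 0.41845605 -0.00222031  0.05302907]
[-1.32  0.48  0.02  1.56 -0.01  1.11 -0.08]
[[-0.935  0.355 -0.   ]
 [ 0.355  0.935 -0.001]
 [-0.    -0.001 -1.   ]] [-392.87753996 -523.08811769  131.3222632 ]schema error: expected keys jaw, x, y, z, ax, ay, az
```

```bash
python3 -m crank '[{"jaw":0,"x":0,"y":0,"z":0,"ax":0,"ay":0,"az":9.5},{"jaw":0,"x":0,"y":0,"z":0,"ax":0,"ay":0,"az":9.5},{"jaw":0,"x":0,"y":0,"z":0,"ax":0,"ay":0,"az":9.5},{"jaw":0,"x":0,"y":0,"z":0,"ax":0,"ay":0,"az":9.5},{"jaw":0,"x":0,"y":0,"z":0,"ax":0,"ay":0,"az":9.5},{"jaw":0,"x":0,"y":0,"z":0,"ax":0,"ay":0,"az":9.5},{"jaw":0,"x":0,"y":0,"z":0,"ax":0,"ay":0,"az":9}]' 40
cat > w.py <<'E'
import sys
from h import *
from scipy.spatial.transform import Rotation as Ro
o=readout.get_obs(); R=Ro.from_quat(o['tool_rot'],scalar_first=True).as_matrix()
print('t',o['t'],'q',o['q'].round(2),'pos',o['eef_pos'].round(4),'F',o['contact_force'].round(2),'w',o['gripper_width'],'yang',np.rad2deg(np.arctan2(R[1,1],R[0,1])).round(2),'z',R[:,2].round(3))
if len(sys.argv)>3: print('go',(R.T@(np.array(list(map(float,sys.argv[1:4])))-o['eef_pos'])*1000).round(1))
E
python3 w.py .421 .002 .1
```

```text
t: 1.02
eef_pos: [0.2394, 0.6308, 0.2309]
tool_rot: [0.0, 0.689, 0.725, -0.0]
contact_force: [0.1, 0.5, -0.2]
gripper_width: -0.003
t 1.025 q [-1.49  0.49  0.27  1.57 -0.14  1.11 -1.13] pos [0.2394 0.6308 0.2309] F [ 0.05  0.46 -0.23] w -0.002913002090772887 yang 2.91 z [-0.    -0.001 -1.   ]
go [-637.2  149.5  131.3]
```

```bash
python3 -m crank '[{"jaw":0,"x":-53,"y":20,"z":0,"ax":0,"ay":0,"az":0},{"jaw":0,"x":-53,"y":20,"z":0,"ax":0,"ay":0,"az":0},{"jaw":0,"x":-53,"y":20,"z":0,"ax":0,"ay":0,"az":0},{"jaw":0,"x":-53,"y":20,"z":0,"ax":0,"ay":0,"az":0},{"jaw":0,"x":-53,"y":15,"z":0,"ax":0,"ay":0,"az":0},{"jaw":0,"x":-53,"y":15,"z":0,"ax":0,"ay":0,"az":0},{"jaw":0,"x":-53,"y":15,"z":0,"ax":0,"ay":0,"az":0},{"jaw":0,"x":-53,"y":10,"z":0,"ax":0,"ay":0,"az":0},{"jaw":0,"x":-53,"y":5,"z":0,"ax":0,"ay":0,"az":0},{"jaw":0,"x":-53,"y":5,"z":0,"ax":0,"ay":0,"az":0},{"jaw":0,"x":-53,"y":5,"z":0,"ax":0,"ay":0,"az":0},{"jaw":0,"x":-54,"y":0,"z":0,"ax":0,"ay":0,"az":0}]' 40
python3 w.py .421 .002 .07
```

```text
t: 2.52
eef_pos: [0.4251, 0.0018, 0.2315]
tool_rot: [0.0, 0.687, 0.727, 0.0]
contact_force: [0.5, -0.1, 0.6]
gripper_width: -0.002
t 2.525 q [-0.79  0.04  0.67  2.15 -0.03  0.96 -0.05] pos [0.4251 0.0018 0.2315] F [ 0.51 -0.08  0.6 ] w -0.0019192999956977553 yang 3.22 z [ 0.001  0.    -1.   ]
go [  0.4  -4.2 161.5]
```

Reached without trouble. Now down to z≈0.065.

```bash
python3 -m crank '[{"jaw":0,"x":0,"y":-2,"z":50,"ax":0,"ay":0,"az":0},{"jaw":0,"x":0,"y":-2,"z":50,"ax":0,"ay":0,"az":0},{"jaw":0,"x":0,"y":0,"z":40,"ax":0,"ay":0,"az":0},{"jaw":0,"x":0,"y":0,"z":26,"ax":0,"ay":0,"az":0},{"jaw":0,"x":0,"y":0,"z":0,"ax":0,"ay":0,"az":0}]' 40
python3 w.py .42 .003 .035
python3 - <<'E'
from h import *
p,d,c=snap('side','s1'); cv2.imwrite('pics/s1c.png',cv2.resize(p[200:340,240:400,::-1],(640,560)))
E
```

```text
t: 3.15
eef_pos: [0.4195, 0.0028, 0.064]
tool_rot: [-0.001, 0.687, 0.726, -0.002]
contact_force: [0.4, -0.4, 0.6]
gripper_width: -0.001
t 3.15 q [-0.62  0.38  0.55  2.31 -0.38  0.54  0.29] pos [0.4195 0.0028 0.064 ] F [ 0.37 -0.42  0.62] w -0.001175218945145727 yang 3.19 z [-0.004 -0.001 -1.   ]
go [ 0.2  0.6 29. ]
```

View pics/s1c.png

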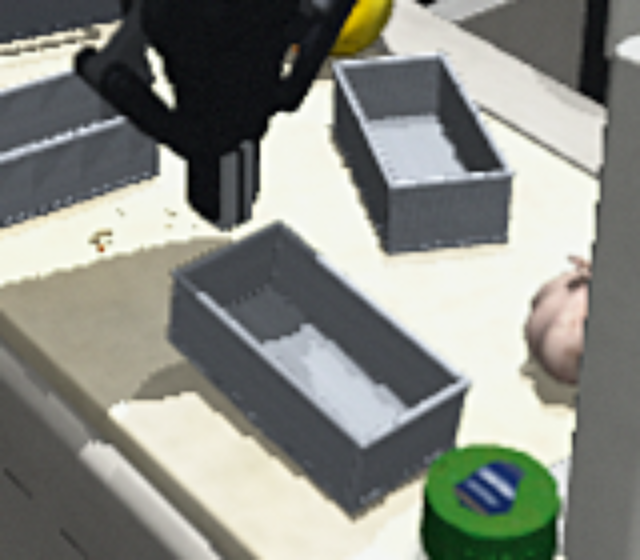

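The crop shows the shut fingertips (230,220) just above the middle of the raised rim, about (228,245). Press gently in steps.

```bash
python3 -m crank '[{"jaw":0,"x":0,"y":0,"z":8,"ax":0,"ay":0,"az":0},{"jaw":0,"x":0,"y":0,"z":4,"ax":0,"ay":0,"az":0},{"jaw":0,"x":0,"y":0,"z":3,"ax":0,"ay":0,"az":0},{"jaw":0,"x":0,"y":0,"z":3,"ax":0,"ay":0,"az":0},{"jaw":0,"x":0,"y":0,"z":3,"ax":0,"ay":0,"az":0},{"jaw":0,"x":0,"y":0,"z":3,"ax":0,"ay":0,"az":0},{"jaw":0,"x":0,"y":0,"z":2,"ax":0,"ay":0,"az":0},{"jaw":0,"x":0,"y":0,"z":1,"ax":0,"ay":0,"az":0},{"jaw":0,"x":0,"y":0,"z":0,"ax":0,"ay":0,"az":0}]' 40
python3 w.py
python3 - <<'E'
from h import *
p,d,c=snap('side','s2'); cv2.imwrite('pics/s2c.png',cv2.resize(p[200:340,240:400,::-1],(480,420)))
E
```

```text
t: 4.32
eef_pos: [0.421, 0.0032, 0.0382]
tool_rot: [-0.0, 0.687, 0.727, -0.0]
contact_force: [0.1, -0.3, 0.7]
gripper_width: -0.002
t 4.325 q [-0.56  0.43  0.49  2.32 -0.45  0.48  0.34] pos [0.421  0.0032 0.0382] F [ 0.08 -0.27  0.69] w -0.002097260619838395 yang 3.21 z [-0. -0. -1.]
```

View pics/s2c.png

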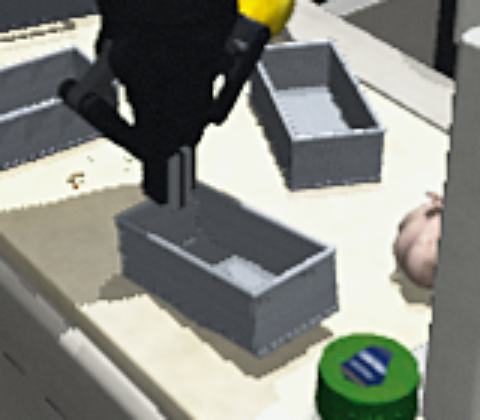

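The tin has rocked: the far end, (290,270) in the crop, is now raised with a shadow under it. One more small press, then lift clear, open and measure.

```bash
python3 -m crank '[{"jaw":0,"x":0,"y":0,"z":1.5,"ax":0,"ay":0,"az":0},{"jaw":0,"x":0,"y":0,"z":0.5,"ax":0,"ay":0,"az":0},{"jaw":0,"x":0,"y":0,"z":0,"ax":0,"ay":0,"az":0},{"jaw":0,"x":0,"y":0,"z":-10,"ax":0,"ay":0,"az":0},{"jaw":0,"x":0,"y":0,"z":-30,"ax":0,"ay":0,"az":0},{"jaw":0,"x":0,"y":0,"z":-50,"ax":0,"ay":0,"az":0},{"jaw":100,"x":0,"y":0,"z":-40,"ax":0,"ay":0,"az":0},{"jaw":100,"x":20,"y":0,"z":0,"ax":0,"ay":0,"az":0},{"jaw":100,"x":30,"y":0,"z":0,"ax":0,"ay":0,"az":0},{"jaw":100,"x":0,"y":0,"z":0,"ax":0,"ay":0,"az":0}]' 40
cat > tin.py <<'E'
from h import *
import sys
for f,(u0,v0,u1,v1) in (('scene',(300,247,385,320)),('side',(272,250,368,336))):
  p,d,c=snap(f,f+sys.argv[1]); vv,uu=np.mgrid[v0:v1,u0:u1]; uv=np.c_[uu.ravel(),vv.ravel()]
  X=pts(c,uv,d[v0:v1,u0:u1]); col=p[v0:v1,u0:u1].reshape(-1,3).astype(int)
  hi=(d[v0:v1,u0:u1].ravel()>0)&(X[:,2]>.012)&(X[:,2]<.07)&(col.max(1)-col.min(1)<40)&(col.max(1)<200)
  m=np.zeros(d.shape,np.uint8); m[uv[hi,1],uv[hi,0]]=1
  n,l,s,_=cv2.connectedComponentsWithStats(m); b=1+s[1:,4].argmax(); hi&=(l[uv[:,1],uv[:,0]]==b)
  H=X[hi]*1000; r=cv2.minAreaRect(H[:,:2].astype(np.float32)); print(f,np.round(r[0],1),np.round(r[1],1),r[2],'y range',H[:,1].min(),H[:,1].max())
  for y in range(-110,20,12):
    k=abs(H[:,1]-y)<6
    if k.sum()>5: print('  ',y,'ztop',np.percentile(H[k,2],97).round(1),'x',H[k,0].min().round(1),H[k,0].max().round(1))
E
python3 tin.py 3; python3 w.py .421 -.05 .1
```

```text
t: 5.62
eef_pos: [0.4182, 0.0549, 0.1669]
tool_rot: [-0.0, 0.686, 0.728, 0.001]
contact_force: [0.4, 0.2, -1.1]
gripper_width: 0.848
scene [420.6 -42.9] [ 59.8 116.4] 3.2038869857788086 y range -102.02474431962386 15.6072140326316
   -98 ztop 54.1 x 394.1 452.9
   -86 ztop 53.8 x 393.0 452.6
   -74 ztop 50.9 x 393.6 450.5
   -62 ztop 49.3 x 392.2 449.7
   -50 ztop 47.9 x 391.2 450.0
   -38 ztop 45.7 x 390.8 448.4
   -26 ztop 43.3 x 390.1 449.3
   -14 ztop 42.2 x 389.6 448.5
   -2 ztop 39.8 x 388.3 446.9
   10 ztop 38.7 x 388.8 446.1
side [421.3 -44.1] [ 58.6 115.1] 3.7867889404296875 y range -102.82450836259099 13.06067962272813
   -98 ztop 55.4 x 395.6 453.9
   -86 ztop 54.4 x 395.4 450.8
   -74 ztop 52.0 x 394.5 450.5
   -62 ztop 50.6 x 393.3 450.0
   -50 ztop 49.3 x 393.0 450.7
   -38 ztop 47.1 x 391.8 448.5
   -26 ztop 45.9 x 391.5 448.1
   -14 ztop 44.0 x 390.7 447.3
   -2 ztop 42.4 x 390.4 447.0
   10 ztop 40.4 x 390.2 446.1
t 5.725 q [-0.9   0.16  0.69  2.23 -0.14  0.79 -0.05] pos [0.4181 0.0529 0.1666] F [ 1.43 -0.94 -0.39] w 0.9961114750623589 yang 3.23 z [ 0.  0. -1.]
go [-102.9   -2.9   66.6]
```

It has rocked over: the rim is 37–39 mm at the +y end and about 53 mm at the -y end. Its middle is at about (0.4205,-0.046). Moving above it and down.

```bash
python3 -m crank '[{"jaw":100,"x":-35,"y":-1,"z":0,"ax":0,"ay":0,"az":0},{"jaw":100,"x":-35,"y":-1,"z":0,"ax":0,"ay":0,"az":0},{"jaw":100,"x":-28,"y":-1,"z":30,"ax":0,"ay":0,"az":0},{"jaw":100,"x":0,"y":0,"z":35,"ax":0,"ay":0,"az":0},{"jaw":100,"x":0,"y":0,"z":20,"ax":0,"ay":0,"az":0},{"jaw":100,"x":0,"y":0,"z":0,"ax":0,"ay":0,"az":0},{"jaw":100,"x":0,"y":0,"z":0,"ax":0,"ay":0,"az":0}]' 40
python3 w.py .4205 -.0455 .012
```

```text
t: 6.6
eef_pos: [0.4211, -0.0455, 0.082]
tool_rot: [0.0, 0.687, 0.726, 0.0]
contact_force: [0.5, -0.2, 1.1]
gripper_width: 0.999
t 6.6 q [-0.58  0.36  0.65  2.29 -0.39  0.59  0.42] pos [ 0.4211 -0.0455  0.082 ] F [ 0.48 -0.25  1.15] w 0.99918198685931 yang 3.15 z [ 0.001 -0.    -1.   ]
go [ 0.  -0.6 70. ]
```

```bash
python3 -m crank '[{"jaw":100,"x":0,"y":-0.5,"z":20,"ax":0,"ay":0,"az":0},{"jaw":100,"x":0,"y":0,"z":20,"ax":0,"ay":0,"az":0},{"jaw":100,"x":0,"y":0,"z":18,"ax":0,"ay":0,"az":0},{"jaw":100,"x":0,"y":0,"z":12,"ax":0,"ay":0,"az":0},{"jaw":100,"x":0,"y":0,"z":0,"ax":0,"ay":0,"az":0},{"jaw":60,"x":0,"y":0,"z":0,"ax":0,"ay":0,"az":0},{"jaw":40,"x":0,"y":0,"z":0,"ax":0,"ay":0,"az":0},{"jaw":40,"x":0,"y":0,"z":0,"ax":0,"ay":0,"az":0},{"jaw":40,"x":0,"y":0,"z":0,"ax":0,"ay":0,"az":0},{"jaw":40,"x":0,"y":0,"z":0,"ax":0,"ay":0,"az":0}]' 40
python3 w.py
python3 - <<'E'
from h import *
p,d,c=snap('side','s4'); cv2.imwrite('pics/s4c.png',cv2.resize(p[180:340,240:400,::-1],(480,480)))
E
```

```text
t: 7.85
eef_pos: [0.4208, -0.0449, 0.0121]
tool_rot: [0.0, 0.687, 0.727, 0.001]
contact_force: [-0.5, -0.2, 5.9]
gripper_width: 0.649
t 7.85 q [-0.43  0.5   0.47  2.32 -0.56  0.43  0.56] pos [ 0.4208 -0.0449  0.0121] F [-0.54 -0.2   5.92] w 0.6494641289843825 yang 3.2 z [ 0.001  0.    -1.   ]
```

View pics/s4c.png

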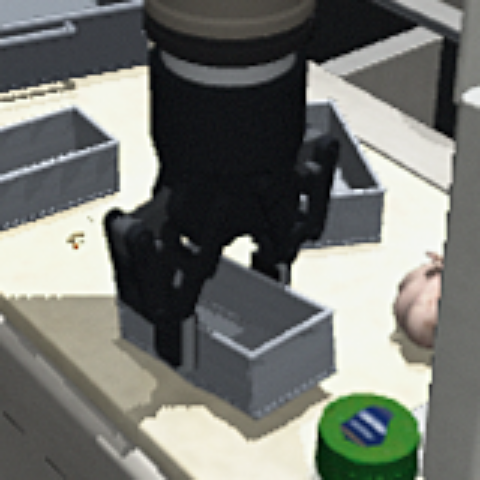

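The grip holds at 0.65 of the stroke (55 mm) with the tin between the pads. Lift.

```bash
python3 -m crank '[{"jaw":40,"x":0,"y":0,"z":-10,"ax":0,"ay":0,"az":0},{"jaw":40,"x":0,"y":0,"z":-30,"ax":0,"ay":0,"az":0},{"jaw":40,"x":0,"y":0,"z":-40,"ax":0,"ay":0,"az":0},{"jaw":40,"x":0,"y":0,"z":-40,"ax":0,"ay":0,"az":0},{"jaw":40,"x":0,"y":0,"z":-30,"ax":0,"ay":0,"az":0},{"jaw":40,"x":0,"y":0,"z":0,"ax":0,"ay":0,"az":0}]' 50
python3 w.py .524 .381 .16
```

```text
t: 8.65
eef_pos: [0.4214, -0.0445, 0.1632]
tool_rot: [0.001, 0.687, 0.727, 0.002]
contact_force: [-0.3, 1.5, -1.5]
gripper_width: 0.649
t 8.65 q [-0.76  0.18  0.81  2.24 -0.19  0.78  0.24] pos [ 0.4214 -0.0445  0.1632] F [-0.27  1.51 -1.45] w 0.6490223880786621 yang 3.23 z [ 0.004  0.002 -1.   ]
go [419.1 126.4   4.7]
```

```bash
python3 -m crank '[{"jaw":40,"x":20,"y":8,"z":0,"ax":0,"ay":0,"az":0},{"jaw":40,"x":40,"y":12,"z":0,"ax":0,"ay":0,"az":0},{"jaw":40,"x":45,"y":14,"z":0,"ax":0,"ay":0,"az":0},{"jaw":40,"x":50,"y":15,"z":0,"ax":0,"ay":0,"az":0},{"jaw":40,"x":50,"y":15,"z":0,"ax":0,"ay":0,"az":0},{"jaw":40,"x":50,"y":15,"z":0,"ax":0,"ay":0,"az":0},{"jaw":40,"x":50,"y":15,"z":0,"ax":0,"ay":0,"az":0},{"jaw":40,"x":45,"y":13,"z":0,"ax":0,"ay":0,"az":0},{"jaw":40,"x":40,"y":11,"z":0,"ax":0,"ay":0,"az":0},{"jaw":40,"x":29,"y":8,"z":0,"ax":0,"ay":0,"az":0},{"jaw":40,"x":0,"y":0,"z":0,"ax":0,"ay":0,"az":0},{"jaw":40,"x":0,"y":0,"z":0,"ax":0,"ay":0,"az":0}]' 50
python3 w.py .524 .381 .017
python3 - <<'E'
from h import *
p,d,c=snap('side','s5'); q,_,_=snap('scene','c5'); cv2.imwrite('pics/s5c.png',cv2.resize(np.hstack([p[90:270,150:350],q[60:240,150:350]])[:,:,::-1],(800,360)))
E
```

```text
t: 10.15
eef_pos: [0.522, 0.379, 0.16]
tool_rot: [0.0, 0.687, 0.726, -0.001]
contact_force: [0.5, -0.4, -1.6]
gripper_width: 0.646
t 10.15 q [-1.15  0.57  0.61  1.73 -0.38  0.97 -0.34] pos [0.522 0.379 0.16 ] F [ 0.46 -0.39 -1.6 ] w 0.6459854055411125 yang 3.16 z [-0.002 -0.002 -1.   ]
go [  2.2   2.3 143. ]
```

View pics/s5c.png

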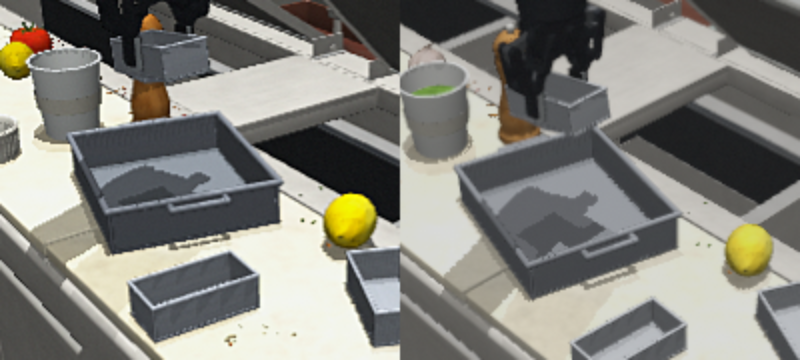

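The tin hangs over the tub, clear of it. I check the pepper mill's clearance before lowering.

```bash
python3 - <<'E'
from h import *
p,d,c=load('scene0'); u0,v0,u1,v1=192,66,222,135
vv,uu=np.mgrid[v0:v1,u0:u1]; X=pts(c,np.c_[uu.ravel(),vv.ravel()],d[v0:v1,u0:u1]); col=p[v0:v1,u0:u1].reshape(-1,3).astype(int)
k=(col[:,0]-col[:,2]>35)&(X[:,2]>.03)&(X[:,2]<.3); H=X[k]; print(len(H),H.min(0),np.median(H,0),H.max(0))
E
```

```text
772 [0.58096043 0.55041264 0.03016506] [0.59732486 0.56397047 0.09921435] [0.62615908 0.59470834 0.16076784]
```

```bash
python3 -m crank '[{"jaw":40,"x":2,"y":2,"z":30,"ax":0,"ay":0,"az":0},{"jaw":40,"x":0,"y":0,"z":40,"ax":0,"ay":0,"az":0},{"jaw":40,"x":0,"y":0,"z":35,"ax":0,"ay":0,"az":0},{"jaw":40,"x":0,"y":0,"z":20,"ax":0,"ay":0,"az":0},{"jaw":40,"x":0,"y":0,"z":10,"ax":0,"ay":0,"az":0},{"jaw":40,"x":0,"y":0,"z":4,"ax":0,"ay":0,"az":0},{"jaw":40,"x":0,"y":0,"z":2,"ax":0,"ay":0,"az":0},{"jaw":40,"x":0,"y":0,"z":0,"ax":0,"ay":0,"az":0}]' 50
python3 w.py .524 .381 .016
```

```text
t: 11.25
eef_pos: [0.5248, 0.383, 0.0211]
tool_rot: [0.0, 0.687, 0.727, 0.001]
contact_force: [-1.0, 0.1, -1.0]
gripper_width: 0.645
t 11.25 q [-1.07  0.74  0.5   1.78 -0.5   0.74 -0.26] pos [0.5248 0.383  0.0211] F [-1.02  0.05 -1.02] w 0.6454405435719892 yang 3.21 z [ 0.001  0.001 -1.   ]
go [-1.9 -0.9  5.1]
```

```bash
python3 -m crank '[{"jaw":40,"x":0,"y":0,"z":2,"ax":0,"ay":0,"az":0},{"jaw":40,"x":0,"y":0,"z":2,"ax":0,"ay":0,"az":0},{"jaw":40,"x":0,"y":0,"z":0.5,"ax":0,"ay":0,"az":0},{"jaw":40,"x":0,"y":0,"z":0,"ax":0,"ay":0,"az":0}]' 50
python3 w.py .524 .381 .016
```

```text
t: 11.75
eef_pos: [0.5245, 0.3828, 0.0162]
tool_rot: [-0.0, 0.687, 0.727, 0.0]
contact_force: [-1.6, -0.9, 3.9]
gripper_width: 0.642
t 11.75 q [-1.07  0.75  0.49  1.79 -0.5   0.73 -0.25] pos [0.5245 0.3828 0.0162] F [-1.61 -0.86  3.91] w 0.6422147342631974 yang 3.21 z [ 0.  0. -1.]
go [-1.8 -0.6  0.2]
```

Contact (upward force about 5 N) at the expected height. Open, then withdraw.

```bash
python3 -m crank '[{"jaw":75,"x":0,"y":0,"z":0,"ax":0,"ay":0,"az":0},{"jaw":85,"x":0,"y":0,"z":0,"ax":0,"ay":0,"az":0},{"jaw":95,"x":0,"y":0,"z":0,"ax":0,"ay":0,"az":0},{"jaw":95,"x":0,"y":0,"z":0,"ax":0,"ay":0,"az":0},{"jaw":95,"x":0,"y":0,"z":-15,"ax":0,"ay":0,"az":0},{"jaw":95,"x":0,"y":0,"z":-35,"ax":0,"ay":0,"az":0},{"jaw":95,"x":0,"y":0,"z":-50,"ax":0,"ay":0,"az":0},{"jaw":95,"x":0,"y":0,"z":-50,"ax":0,"ay":0,"az":0},{"jaw":95,"x":0,"y":0,"z":-50,"ax":0,"ay":0,"az":0},{"jaw":95,"x":0,"y":0,"z":-30,"ax":0,"ay":0,"az":0},{"jaw":95,"x":0,"y":0,"z":0,"ax":0,"ay":0,"az":0}]' 50
python3 w.py
python3 - <<'E'
from h import *
p,d,c=snap('side','s6'); q,_,_=snap('scene','c6'); cv2.imwrite('pics/s6c.png',cv2.resize(np.hstack([p[120:300,170:370],q[100:280,165:365]])[:,:,::-1],(800,360)))
E
```

```text
t: 13.12
eef_pos: [0.526, 0.3831, 0.2498]
tool_rot: [0.0, 0.687, 0.726, 0.003]
contact_force: [0.7, 0.7, -1.5]
gripper_width: 0.951
t 13.125 q [-1.19  0.48  0.66  1.64 -0.32  1.13 -0.39] pos [0.526  0.3831 0.2498] F [ 0.7   0.72 -1.46] w 0.9512449226841015 yang 3.18 z [ 0.004  0.004 -1.   ]
```

View pics/s6c.png

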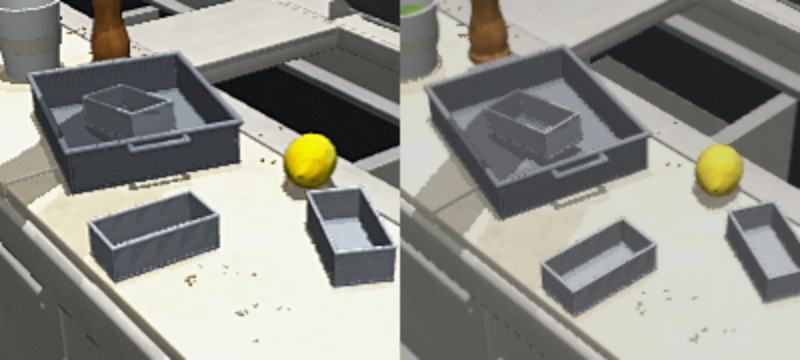

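The tin stands upright on the tub floor, clear of the walls, at (530,122) in the right crop. A last check that the steady tins have not moved, then hand in.

```bash
python3 - <<'E'
from h import *
def rect(f,b,zlo,zhi):
    p,d,c=load(f); u0,v0,u1,v1=b; vv,uu=np.mgrid[v0:v1,u0:u1]; X=pts(c,np.c_[uu.ravel(),vv.ravel()],d[v0:v1,u0:u1])*1000
    col=p[v0:v1,u0:u1].reshape(-1,3).astype(int); H=X[(X[:,2]>zlo)&(X[:,2]<zhi)&(col.max(1)-col.min(1)<40)&(col.max(1)<200)]
    r=cv2.minAreaRect(H[:,:2].astype(np.float32)); return np.round([*r[0],*r[1],r[2]],1),np.percentile(H[:,2],98).round(1)
for b in ((230,205,300,258),(322,196,378,252)): print(rect('scene0',b,12,70),rect('c6',b,12,70))
print('tub tin',rect('c6',(208,145,257,180),22,70))
ticket.hand_in()
E
```

```text
(array([419.2, 156.9,  61.5, 113.9,  86.3]), np.float64(39.2)) (array([419.5, 156.4,  59.9, 113.2,  85.1]), np.float64(39.2))
(array([574.6,  68.1, 162.7,  57.5,  63.5]), np.float64(38.9)) (array([575.5,  69.2, 164.1,  58.9,  63.4]), np.float64(39.5))
tub tin (array([523. , 379.3, 217.1,  69.1,  87.9]), np.float64(56.8))
the job is handed in; nothing more can be done
```

The bent tin was the one at about (0.42, -0.05), with its raised end towards +y. I pressed that rim down with shut fingers and it rocked over. The pressed end then measured about 38–40 mm high and the other end about 54 mm. I gripped the tin across its width at mid length and set it upright near the middle of the tub at about 13 s.

**Last checks:**
- **Contact when setting down:** the tin met the tub floor at the expected height, with about 4 N upward on the wrist. The gripper was then opened and raised to 250 mm.
- **Tin in the tub:** both final pictures show it right way up on the tub floor, clear of the walls. The last numeric size check on it was not usable (it gave 217 × 69 mm), probably because the mask also took in parts of the tub wall. Its placing therefore rests on the pictures and the contact height.
- **Steady tins:** both are where they were, within about 1.5 mm of measurement noise. One tin's outline was too long in both the before and after readings, because its mask picked up something nearby, but the two readings agree.

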